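# Bring the tall pin jar to the front of the sliding carousel and hold it

## Robot

A 6-joint arm with a two-finger parallel gripper is mounted at the origin on a cart in front of the work surface, level with it; the furniture and walls round the work are solid. World frame = base frame: x ahead of the robot, y to its left, z up, the work surface at z = 0. Lengths are in m, angles in rad, forces in N, time in s.
With the tool pointing down it reaches from about 0.325 to 0.9 m from the base axis. Payload 6.1 kg.
Tool frame: the origin (TCP) lies between the finger pads; the fingertips stand 25 mm ahead of it and the grasp point (between the pads) lies 6 mm ahead of it; z points along the fingers, y is the line along which they close (so a half turn about z gives the same grasp; the last joint's range is limited). The gripper opens to 85 mm and grips with 20 to 120 N. Pads are 22 mm wide; open, the fingers measure 114 mm over their backs; the gripper's body (76 mm by 85 mm) begins 54 mm behind the grasp point. The pads swing forward as they close: fully open they stand 13 mm farther back than shut.
Start: joints at [-1.378, 0.22, 1.526, -0, 1.395, -0.126], TCP at [0.196, -0.594, 0.23] pointing down, gripper open.
Joint ranges: [-2.98, 2.98], [-0.91, 2.08], [0.09, 2.57], [-1.24, 4.39], [0.2, 2.65], [-2.68, 2.68]. Speed limits (rad/s): [2.57, 2.57, 3.01, 3.14, 3.14, 3.14].

## Interface

Orientations are given as a unit quaternion [w, x, y, z].
In Python, from cell import bot gives the robot as it stands.
- The arm moves only by the tool carry_out, never from a script. Its argument "deltas" is a list of rows, each a list of 7 numbers: the shift along the tool's x, y, z in cm, then the turn, a rotation vector about the tool's x, y, z in degrees, then the closure, from -1 (fully open) to 1 (shut). In form: [[tx, ty, tz, ax, ay, az, claw], ...]. A call has 1 to 20 rows; each row shifts and turns the commanded pose from where the row before left it, along the tool's axes as they then stand; what a row does not reach is not made up. A row lasts 1/12 s, in which the tool goes at most 41.7 mm and 7.16 degrees, less where a joint would pass 70% of its speed; a pose out of reach is approached as far as the arm can. A call with a gripper value outside its range is refused whole. The fingers move at their own pace and stop on an object; "newtons" is the grip in N (left out, the last holds). Time passes only in rows, so rows that do not move let the fingers close. It gives the time, the measured TCP pose, the force, the opening and the grip force at its end, in the units of the state.
- bot.state(): the state, without advancing time (a new reading comes with each control period).
- bot.snapshot(name): name is "scene" or "top" or "wrist"; returns a dict with "color" (420x560x3 uint8, red, green, blue), "range_z" (420x560 float32, m along the optical axis (not along the pixel's ray), 0 where there is no reading), "mtx" (3x3 intrinsics, pixels), "T" (4x4, takes a point from camera to world coordinates). Camera axes: x right, y down, z forward; pixel columns grow to the right and rows downward; lengths in m; the calibration is good to about 2 mm. A picture is of the moment at which its call begins.
- bot.sign_off(): hands the job in; it is judged then, once.
The state is a dict: "t": time; "q": joint angles; "qvel": joint speeds; "joint_torque": joint torques, N m; "eef_pos": TCP position; "ee_rot": TCP orientation; "wrist_force": force on the tool from outside, world axes, zero at the start; "moment": the same for the moment, N m; "grip_width": opening from 0.0 (shut) to 1.0 (fully open); "grip_force": force on a finger pad.
Only numpy, scipy, OpenCV 4.12 (cv2) and the standard library are available. Lean on these libraries where they do the work, as an engineer would, in place of code of your own. Each camera call takes 0.05 s, during which the arm holds its last target. There are 200 camera calls.

## Task

The jar carousel stands on a carriage that slides on two rails. First slide the carriage to the left, fully home against the stop (the end block with the tall bracket and rubber buffer); then turn the turntable until the one tall jar stands at the front, centred on the steel pointer of the carriage, and keep a firm grip on the turntable so that it stays still while I unscrew the cap: finish holding it, do not let go. The carriage must stay against its stop, and leave the other things on the table where they are.

Things in the scene. Friction and masses are not known exactly. Their poses are not given: they have to be found in the camera images.
- rail_bed: Fixed rail bed, 140 mm deep (x), 380 mm long (y), 46 mm high; a grey block at each end, two steel rails along y. Origin: on the worktop under its middle. +y points along the rails to the stop (left seen from the robot: dark bracket 50 mm wide, up to 92 mm high, rubber buffer below it), -x to its front.
- carriage (a joint): Carriage position along rail_bed +y, m: 0 at the right end, 0.14 fully home against the stop. About 4 N of friction; stays where left. At value j the turntable's axis is at (0, j - 0.07) in the rail_bed's frame. Grey plate 150x150 mm with a front apron, top 52 mm above the worktop; does not turn.
- handle_top (a point): Top centre of the upright black handle post on the carriage's front apron: a round post 16 mm in diameter whose upper 60 mm are free to grip; its top is 116 mm above the worktop. It stands 132 mm in front of (-x) and 55 mm to the right of (-y) the turntable's axis. Axes as the rail_bed's.
- pointer (a point): Tip of the fixed steel pointer at the middle of the carriage's front, 96 mm above the worktop, on the -x side of the turntable's axis and 106 mm from it; 14 mm wide upright strip, its tip points at the axis. Axes as the rail_bed's (x from the pointer to the axis).
- turntable: Round plywood turntable on the carriage, 196 mm across, top 72 mm above the worktop. Turns either way without limit, friction 0.06 N m, stays where left. Six grey jars, 39 mm across, metal caps, fixed on a circle of 75 mm radius every 60 degrees: one tall (78 mm) on its own -x side, five short (40 mm). Origin: on the axis at worktop height, z up.
- tall_jar (a point): Centre of the top of the tall jar's cap, 75 mm from the axis, 150 mm above the worktop.
- knob (a point): Centre of the turntable's black bar knob, on the axis, 171 mm above the worktop: an upright bar 60 mm long, 16 mm thick and 34 mm high (154 to 188 mm above the worktop) on a 16 mm shaft. Its length lies on the line from the axis to the tall jar (the turntable's own x); grip it across the 16 mm (the turntable's own y), from above.
- oil_bottle: Bystander, loose: small upright oiler bottle with a pointed spout, 42 mm wide, 122 mm tall. Origin: centre of its underside. Leave it alone.
- cylinder_lock: Bystander, loose: metal profile lock cylinder, 17x71x33 mm. Origin: centre of its underside. Leave it alone.
- padlock: Bystander, loose: padlock lying flat, 62x40x14 mm. Origin: centre of its underside. Leave it alone.
- car_key: Bystander, loose: car key with a plastic head lying flat, 31x73x9 mm. Origin: centre of its underside. Leave it alone.
- marker: Bystander, loose: felt marker lying flat, 18x126x18 mm. Origin: centre of its underside. Leave it alone.

How it is judged:
On the way, in this order (a step that is already met when the one before it is completed fails the run):
1. the carriage is against its stop (value of joint carriage above 0.135 m), for 0.2 s.
2. with the carriage at its stop, the tall jar stands at the pointer (value of joint carriage above 0.135 m and y of tall_jar in the frame of pointer between -0.009 and 0.009 m and x of tall_jar in the frame of pointer below 0.08 m), for 0.2 s.
At the end, for the whole second after the job is handed in: The carriage is within 5 mm of its stop and still; the tall jar is at the front with its centre within 9 mm sideways of the pointer's line; the turntable is at rest (below 0.05 rad/s) and held by the fingers with more than 3 N (all of step 2 and contact force between the fingers and turntable above 3 N and angular speed of turntable below 0.05 rad/s and velocity of joint carriage between -0.005 and 0.005 m/s); the arm keeps its last pose, push and grip.
It fails at once if a bystander is displaced by more than 25 mm (distance of any of oil_bottle, cylinder_lock, padlock, car_key, marker from where it was at the start of the episode above 0.025 m).
It fails at once if the oiler bottle is knocked over (angle between oil_bottle's own z axis and vertical above 0.4 rad).
It also fails if it takes over 67 s, if anything falls off the work surface, if the arm or the gripper's body presses on something with over 40 N, if the wrist force passes 120 N, or if a joint passes its speed limit or range.

## Working session

There is one attempt and no reset: what is moved stays moved. The work goes in short steps, Python scripts to look and compute and a tool call to move; the robot and the scene stay as the last step left them, time stands still between calls to the robot, and variables do not carry over. Pictures are saved under pics/ and viewed, at most 10 in all, crops included, and the job is handed in when it is done.

Besides the shell and the picture viewer there is one more tool, called after ">>>" by a JSON object that holds its "api" and its "payload". carry_out: Moves the arm, as the interface text tells. Its arguments: {"type":"object","properties":{"deltas":{"type":"array","items":{"type":"array","items":{"type":"number"}}},"newtons":{"type":"number"}},"required":["deltas"]}

```bash
mkdir -p pics; cat > snap.py <<'E'
import sys,cv2,numpy as np
from cell import bot
for n in sys.argv[2:]:
    s=bot.snapshot(n); np.savez(f'pics/{sys.argv[1]}_{n}.npz',**s)
    cv2.imwrite(f'pics/{sys.argv[1]}_{n}.png',s['color'][:,:,::-1])
    print(n,np.round(s['T'],3).tolist(),s['mtx'][0].tolist())
s=bot.state();print({k:np.round(v,3).tolist() for k,v in s.items() if k in('t','eef_pos','ee_rot','q','wrist_force','grip_width','grip_force')})
E
python3 snap.py a scene top
```

```text
scene [[-0.995, 0.077, -0.06, 0.618], [0.097, 0.764, -0.638, 0.76], [-0.003, -0.64, -0.768, 1.254], [0.0, 0.0, 0.0, 1.0]] [546.1126445531714, 0.0, 276.75743819043345]
top [[0.002, -0.996, 0.084, 0.46], [-1.0, -0.002, 0.001, -0.192], [-0.001, -0.084, -0.996, 1.052], [0.0, 0.0, 0.0, 1.0]] [403.3411114888475, 0.0, 282.81253089506424]
{'t': 0.1, 'q': [-1.378, 0.221, 1.527, -0.0, 1.395, -0.126], 'eef_pos': [0.196, -0.593, 0.229], 'ee_rot': [-0.001, 0.987, 0.159, -0.0], 'wrist_force': [-0.443, 0.386, -0.298], 'grip_force': 0.0, 'grip_width': 0.998}
```

View pics/a_top.png

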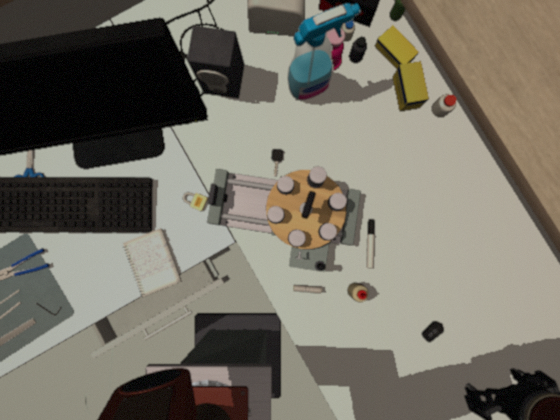

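View pics/a_scene.png

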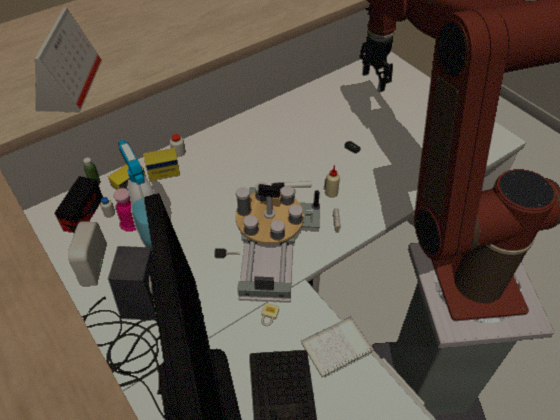

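The top view shows the carriage at the right end, with the knob near pixel (308,205), the handle near (320,266) and the stop on the left near (217,195). The oiler is at (360,293), the lock cylinder at (308,289) and the marker at (371,243). In the scene view the knob is near (268,190), the handle near (317,200) and the tall jar probably near (243,200). Next I'll measure them from both depth images.

```bash
cat > geo.py <<'E'
import numpy as np
def cloud(f):
    d=np.load(f); z=d['range_z'].astype(float); K=d['mtx']; v,u=np.mgrid[:z.shape[0],:z.shape[1]]
    P=np.stack([(u-K[0,2])*z/K[0,0],(v-K[1,2])*z/K[1,1],z],-1)@d['T'][:3,:3].T+d['T'][:3,3]
    P[z==0]=np.nan
    return P,d['color'].astype(int)
E
python3 - <<'E'
from geo import *
import cv2
for n in('top','scene'):
    P,C=cloud(f'pics/a_{n}.npz'); X,Y,Z=P[...,0],P[...,1],P[...,2]
    roi=(X>.3)&(X<.72)&(Y>-.5)&(Y<.05)
    print(n)
    dark=C.max(-1)<60
    for nm,m,mn in (('knob/tops z>.165',roi&(Z>.165)&(Z<.21)&dark,5),('tall .14-.16',roi&(Z>.14)&(Z<.158)&~dark,5),('short/.1-.12',roi&(Z>.098)&(Z<.125),8),('disc',roi&(Z>.066)&(Z<.078)&(C[...,0]>C[...,2]+40),8),('low',roi&(Z>.006)&(Z<.04),6),('brkt',roi&(Z>.08)&(Z<.096),8)):
        k,l,st,_=cv2.connectedComponentsWithStats(m.astype(np.uint8))
        for i in range(1,k):
            if st[i,4]>=mn:
                p=P[l==i]; q=p[:,:2]-p[:,:2].mean(0); w,V=np.linalg.eigh(q.T@q/len(q))
                print(nm,st[i].tolist(),'med',np.median(p,0).round(3),'mid',((p.min(0)+p.max(0))/2).round(3),'ext',np.ptp(p,0).round(3),'ang',np.degrees(np.arctan2(V[1,1],V[0,1])).round(1))
E
```

```text
top
knob/tops z>.165 [302, 192, 13, 26, 160] med [ 0.544 -0.245  0.188] mid [ 0.545 -0.245  0.188] ext [0.054 0.026 0.007] ang 162.2
tall .14-.16 [309, 167, 17, 17, 230] med [ 0.616 -0.268  0.15 ] mid [ 0.616 -0.268  0.148] ext [0.037 0.036 0.013] ang 153.6
short/.1-.12 [277, 176, 16, 17, 210] med [ 0.601 -0.196  0.112] mid [ 0.602 -0.194  0.111] ext [0.038 0.035 0.013] ang -177.3
short/.1-.12 [309, 178, 13, 8, 25] med [ 0.602 -0.262  0.114] mid [ 0.606 -0.266  0.112] ext [0.014 0.03  0.025] ang 69.9
short/.1-.12 [329, 193, 17, 17, 220] med [ 0.561 -0.318  0.112] mid [ 0.561 -0.318  0.108] ext [0.038 0.037 0.017] ang 141.0
short/.1-.12 [267, 206, 16, 17, 213] med [ 0.53  -0.172  0.112] mid [ 0.53  -0.171  0.109] ext [0.038 0.035 0.015] ang -172.8
short/.1-.12 [320, 223, 16, 17, 216] med [ 0.491 -0.295  0.112] mid [ 0.491 -0.295  0.111] ext [0.037 0.035 0.01 ] ang 138.6
short/.1-.12 [288, 230, 17, 17, 211] med [ 0.474 -0.221  0.112] mid [ 0.474 -0.221  0.112] ext [0.037 0.037 0.009] ang -173.9
short/.1-.12 [298, 252, 3, 7, 13] med [ 0.435 -0.229  0.099] mid [ 0.435 -0.229  0.099] ext 
[... 5313 characters left out ...]
] ang 173.2
brkt [310, 209, 3, 7, 10] med [ 0.428 -0.222  0.091] mid [ 0.428 -0.229  0.09 ] ext [0.005 0.018 0.01 ] ang 90.7
brkt [264, 211, 11, 8, 40] med [ 0.546 -0.238  0.082] mid [ 0.546 -0.238  0.088] ext [0.029 0.027 0.015] ang 154.3
brkt [289, 215, 13, 8, 53] med [ 0.476 -0.208  0.087] mid [ 0.475 -0.213  0.088] ext [0.034 0.019 0.015] ang 176.2
brkt [244, 226, 13, 8, 47] med [ 0.603 -0.18   0.088] mid [ 0.602 -0.185  0.088] ext [0.033 0.018 0.016] ang 175.3
brkt [271, 232, 13, 6, 48] med [ 0.531 -0.157  0.088] mid [ 0.531 -0.161  0.088] ext [0.033 0.015 0.016] ang 174.3
brkt [254, 276, 20, 9, 119] med [ 0.579 -0.016  0.09 ] mid [ 0.58  -0.018  0.088] ext [0.049 0.02  0.016] ang 173.2
```

```bash
python3 - <<'E'
from geo import *
A=np.array([.5455,-.245]); a=np.radians(-8.8); R=np.array([[np.cos(a),-np.sin(a)],[np.sin(a),np.cos(a)]])
for n in('top','scene'):
    P,C=cloud(f'pics/a_{n}.npz'); q=(P[...,:2]-A)@R; Z=P[...,2]
    m=(abs(q[...,0])<.06)&(Z>.03)&(Z<.055)&(abs(q[...,1])<.35); y=q[...,1][m]
    print(n,'bed y rel axis',np.percentile(y,[0,1,99,100]).round(3))
    m=(abs(q[...,0])<.04)&(Z>.085)&(Z<.097)&(q[...,1]>.12)&(q[...,1]<.35); print('bracket y',np.percentile(q[...,1][m],[2,98]).round(3),'x',np.percentile(q[...,0][m],[2,98]).round(3))
    m=(abs(q[...,0])<.3)&(Z>.04)&(Z<.06)&(abs(q[...,1])<.15); print('carriage y',np.percentile(q[...,1][m],[1,99]).round(3))
E
```

```text
top bed y rel axis [-0.131 -0.13   0.237  0.239]
bracket y [0.224 0.236] x [-0.024  0.023]
carriage y [-0.139  0.072]
scene bed y rel axis [-0.131 -0.12   0.241  0.243]
bracket y [0.223 0.238] x [-0.023  0.023]
carriage y [-0.146  0.077]
```

>>> {"api": "carry_out", "payload": {"deltas": [[2.76, -1.385, 0, 0, 0, 0, -1], [2.76, -1.385, 0, 0, 0, 0, -1], [2.76, -1.385, 0, 0, 0, 0, -1], [2.76, -1.385, 0, 0, 0, 0, -1], [2.76, -1.385, 0, 0, 0, 0, -1], [2.76, -1.385, 0, 0, 0, 0, -1], [2.76, -1.385, 0, 0, 0, 0, -1], [2.76, -1.385, 0, 0, 0, 0, -1], [2.76, -1.385, 0, 0, 0, 0, -1], [2.76, -1.385, 0, 0, 0, 0, -1], [2.76, -1.385, 0, 0, 0, 0, -1], [2.76, -1.385, 0, 0, 0, 0, -1], [2.76, -1.385, 0, 0, 0, 0, -1], [2.76, -1.385, 0, 0, 0, 0, -1], [2.76, -1.385, 0, 0, 0, 0, -1], [2.76, -1.385, 0, 0, 0, 0, -1], [0, 0, 0, 0, 0, -6, -1], [0, 0, 0, 0, 0, -6, -1], [0, 0, 0, 0, 0, -6, -1], [0, 0, 0, 0, 0, -6, -1]]}}

```text
t: 1.77
eef_pos: [0.5457, -0.244, 0.2293]
ee_rot: [-0.0, 0.932, 0.363, -0.0]
wrist_force: [-1.3, 0.1, 0.6]
grip_width: 1.0
grip_force: 0.0
```

>>> {"api": "carry_out", "payload": {"deltas": [[0, 0, 0, 0, 0, -6, -1], [0, 0, 0, 0, 0, -6, -1], [0, 0, 0, 0, 0, -6, -1], [0, 0, 0, 0, 0, -6, -1], [0, 0, 0, 0, 0, -6, -1], [0, 0, 0, 0, 0, -6, -1], [0, 0, 0, 0, 0, -6, -1], [0, 0, 0, 0, 0, -6, -1], [0, 0, 0, 0, 0, -6, -1], [0, 0, 0, 0, 0, -6, -1], [0, 0, 0, 0, 0, -6, -1], [0, 0, 0, 0, 0, -6, -1], [0, 0, 0, 0, 0, -6, -1], [0, 0, 0, 0, 0, -6, -1], [0, 0, 0, 0, 0, -6, -1], [0, 0, 0, 0, 0, -6, -1], [0, 0, 0, 0, 0, -6, -1], [0, 0, 0, 0, 0, -6, -1], [0, 0, 0, 0, 0, -6, -1], [0, 0, 0, 0, 0, -6, -1]]}}

```text
t: 3.43
eef_pos: [0.5455, -0.2444, 0.2294]
ee_rot: [-0.001, 0.152, 0.988, 0.0]
wrist_force: [-0.0, 0.4, 0.1]
grip_width: 0.999
grip_force: 0.0
```

```bash
cat >> snap.py <<'E'
w,x,y,z=s['ee_rot'];print('tool x yaw',np.degrees(np.arctan2(2*(x*y+w*z),1-2*(y*y+z*z))).round(2))
E
python3 snap.py b wrist
```

```text
wrist [[0.299, 0.915, 0.27, 0.477], [0.954, -0.287, -0.084, -0.222], [0.001, 0.283, -0.959, 0.373], [0.0, 0.0, 0.0, 1.0]] [331.8191798245965, 0.0, 283.55383804815096]
{'t': 3.483, 'q': [-0.553, 0.157, 1.6, 0.0, 1.385, -1.826], 'eef_pos': [0.545, -0.244, 0.229], 'ee_rot': [-0.0, 0.149, 0.989, 0.0], 'wrist_force': [-0.522, -1.35, 0.244], 'grip_force': 0.0, 'grip_width': 0.999}
tool x yaw 162.91
```

View pics/b_wrist.png

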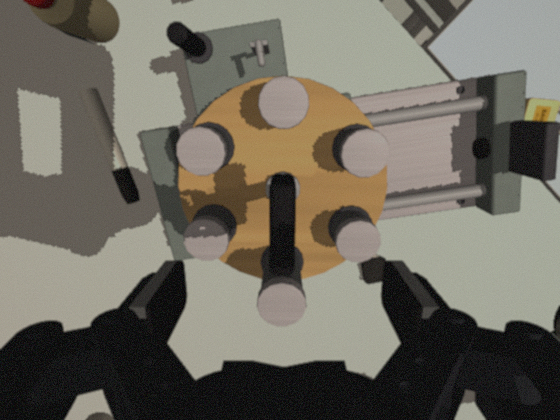

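The wrist view shows the bar upright in the frame near (283,220) between the open fingers, with the tall jar in line at (281,303). The gripper is aligned, so I'll lower it and grip.

>>> {"api": "carry_out", "payload": {"deltas": [[0, 0, 1, 0, 0, 0.5, -1], [0, 0, 1, 0, 0, 0.5, -1], [0, 0, 1, 0, 0, 0, -1], [0, 0, 1, 0, 0, 0, -1], [0, 0, 0.9, 0, 0, 0, -1], [0, 0, 0, 0, 0, 0, 1], [0, 0, 0, 0, 0, 0, 1], [0, 0, 0, 0, 0, 0, 1], [0, 0, 0, 0, 0, 0, 1], [0, 0, 0, 0, 0, 0, 1], [0, 0, 0, 0, 0, 0, 1], [0, 0, 0, 0, 0, 0, 1], [0, 0, 0, 0, 0, 0, 1], [0, 0, 0, 0, 0, 0, 1], [0, 0, 0, 0, 0, 0, 1]], "newtons": 60}}

```text
t: 4.73
eef_pos: [0.546, -0.2451, 0.182]
ee_rot: [0.001, 0.163, 0.987, -0.0]
wrist_force: [-1.7, -0.2, 6.4]
grip_width: 0.165
grip_force: 58.9
```

>>> {"api": "carry_out", "payload": {"deltas": [[0.09, 0.5, 0, 0, 0, 0, 1], [0.17, 0.985, 0, 0, 0, 0, 1], [0.17, 0.985, 0, 0, 0, 0, 1], [0.17, 0.985, 0, 0, 0, 0, 1], [0.17, 0.985, 0, 0, 0, 0, 1], [0.17, 0.985, 0, 0, 0, 0, 1], [0.17, 0.985, 0, 0, 0, 0, 1], [0.17, 0.985, 0, 0, 0, 0, 1], [0.17, 0.985, 0, 0, 0, 0, 1], [0.17, 0.985, 0, 0, 0, 0, 1], [0.17, 0.985, 0, 0, 0, 0, 1], [0, 0, 0, 0, 0, 0, 1]]}}

```text
t: 5.73
eef_pos: [0.5621, -0.1397, 0.182]
ee_rot: [0.0, 0.162, 0.987, 0.0]
wrist_force: [-4.2, 3.6, 7.5]
grip_width: 0.158
grip_force: 59.5
```

>>> {"api": "carry_out", "payload": {"deltas": [[0.09, 0.5, 0, 0, 0, 0, 1], [0.05, 0.3, 0, 0, 0, 0, 1], [0.05, 0.3, 0, 0, 0, 0, 1], [0, 0, 0, 0, 0, 0, 1]]}}

```text
t: 6.07
eef_pos: [0.5636, -0.1302, 0.182]
ee_rot: [-0.0, 0.163, 0.987, -0.001]
wrist_force: [-4.5, -0.7, 7.2]
grip_width: 0.158
grip_force: 59.5
```

>>> {"api": "carry_out", "payload": {"deltas": [[0.05, 0.3, 0, 0, 0, 0, 1], [0.05, 0.3, 0, 0, 0, 0, 1], [0, 0, 0, 0, 0, 0, 1], [0, 0, 0, 0, 0, 0, 1]]}}

```text
t: 6.4
eef_pos: [0.5645, -0.1243, 0.182]
ee_rot: [-0.0, 0.163, 0.987, -0.001]
wrist_force: [-5.1, -0.3, 7.4]
grip_width: 0.157
grip_force: 59.5
```

```bash
python3 snap.py c top scene
```

```text
top [[0.002, -0.996, 0.084, 0.46], [-1.0, -0.002, 0.001, -0.192], [-0.001, -0.084, -0.996, 1.052], [0.0, 0.0, 0.0, 1.0]] [403.3411114888475, 0.0, 282.81253089506424]
scene [[-0.995, 0.077, -0.06, 0.618], [0.097, 0.764, -0.638, 0.76], [-0.003, -0.64, -0.768, 1.254], [0.0, 0.0, 0.0, 1.0]] [546.1126445531714, 0.0, 276.75743819043345]
{'t': 6.5, 'q': [-0.353, 0.148, 1.702, -0.001, 1.292, -1.596], 'eef_pos': [0.564, -0.124, 0.182], 'ee_rot': [-0.0, 0.163, 0.987, -0.001], 'wrist_force': [-4.468, -0.579, 6.762], 'grip_force': 59.516, 'grip_width': 0.158}
tool x yaw 161.26
```

View pics/c_top.png

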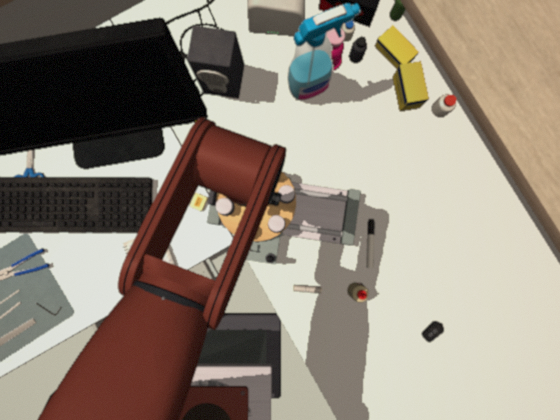

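The carriage has moved left (handle now near (271,258)) and the bystanders haven't moved. No stop force yet, so I'll keep going.

>>> {"api": "carry_out", "payload": {"deltas": [[0.05, 0.3, 0, 0, 0, 0, 1], [0, 0, 0, 0, 0, 0, 1], [0, 0, 0, 0, 0, 0, 1]]}}

```text
t: 6.75
eef_pos: [0.5647, -0.1229, 0.182]
ee_rot: [-0.0, 0.163, 0.987, -0.002]
wrist_force: [-5.9, -6.5, 6.1]
grip_width: 0.159
grip_force: 59.5
```

>>> {"api": "carry_out", "payload": {"deltas": [[0.05, 0.3, 0, 0, 0, 0, 1], [0, 0, 0, 0, 0, 0, 1], [0, 0, 0, 0, 0, 0, 1]]}}

```text
t: 7.0
eef_pos: [0.5647, -0.1227, 0.182]
ee_rot: [-0.0, 0.163, 0.987, -0.004]
wrist_force: [-7.4, -14.6, 6.1]
grip_width: 0.157
grip_force: 59.5
```

The arm is at the stop: travel was about 124 mm against 120 ± 4 mm expected, and the force has built up. Now I'll turn +170° about tool z, keeping the light push.

>>> {"api": "carry_out", "payload": {"deltas": [[0, 0, 0, 0, 0, 2, 1], [0, 0, 0, 0, 0, 4, 1], [0, 0, 0, 0, 0, 4, 1], [0, 0, 0, 0, 0, 4, 1], [0, 0, 0, 0, 0, 4, 1], [0, 0, 0, 0, 0, 4, 1], [0, 0, 0, 0, 0, 4, 1], [0, 0, 0, 0, 0, 4, 1], [0, 0, 0, 0, 0, 4, 1], [0, 0, 0, 0, 0, 4, 1], [0, 0, 0, 0, 0, 4, 1], [0, 0, 0, 0, 0, 4, 1], [0, 0, 0, 0, 0, 4, 1], [0, 0, 0, 0, 0, 4, 1], [0, 0, 0, 0, 0, 4, 1], [0, 0, 0, 0, 0, 4, 1], [0, 0, 0, 0, 0, 4, 1], [0, 0, 0, 0, 0, 4, 1], [0, 0, 0, 0, 0, 4, 1], [0, 0, 0, 0, 0, 4, 1]]}}

```text
t: 8.67
eef_pos: [0.5639, -0.1234, 0.1821]
ee_rot: [0.002, 0.749, 0.662, -0.004]
wrist_force: [-11.7, -17.3, 7.6]
grip_width: 0.156
grip_force: 59.8
```

>>> {"api": "carry_out", "payload": {"deltas": [[0, 0, 0, 0, 0, 4.5, 1], [0, 0, 0, 0, 0, 4.5, 1], [0, 0, 0, 0, 0, 4.5, 1], [0, 0, 0, 0, 0, 4.5, 1], [0, 0, 0, 0, 0, 4.5, 1], [0, 0, 0, 0, 0, 4.5, 1], [0, 0, 0, 0, 0, 4.5, 1], [0, 0, 0, 0, 0, 4.5, 1], [0, 0, 0, 0, 0, 4.5, 1], [0, 0, 0, 0, 0, 4.5, 1], [0, 0, 0, 0, 0, 4.5, 1], [0, 0, 0, 0, 0, 4.5, 1], [0, 0, 0, 0, 0, 4.5, 1], [0, 0, 0, 0, 0, 4.5, 1], [0, 0, 0, 0, 0, 4.5, 1], [0, 0, 0, 0, 0, 4.5, 1], [0, 0, 0, 0, 0, 4.5, 1], [0, 0, 0, 0, 0, 4.5, 1], [0, 0, 0, 0, 0, 4, 1], [0, 0, 0, 0, 0, 2, 1]]}}

```text
t: 10.33
eef_pos: [0.5631, -0.1224, 0.182]
ee_rot: [0.004, 0.999, -0.035, -0.003]
wrist_force: [-14.0, -15.0, 10.7]
grip_width: 0.159
grip_force: 60.3
```

>>> {"api": "carry_out", "payload": {"deltas": [[0, 0, 0, 0, 0, 3, 1], [0, 0, 0, 0, 0, 0, 1], [0, 0, 0, 0, 0, 0, 1], [0, 0, 0, 0, 0, 0, 1]]}}

```text
t: 10.67
eef_pos: [0.5631, -0.1223, 0.182]
ee_rot: [0.004, 0.998, -0.06, -0.003]
wrist_force: [-14.4, -13.7, 11.2]
grip_width: 0.159
grip_force: 60.3
```

```bash
python3 snap.py d top scene wrist
```

```text
top [[0.002, -0.996, 0.084, 0.46], [-1.0, -0.002, 0.001, -0.192], [-0.001, -0.084, -0.996, 1.052], [0.0, 0.0, 0.0, 1.0]] [403.3411114888475, 0.0, 282.81253089506424]
scene [[-0.995, 0.077, -0.06, 0.618], [0.097, 0.764, -0.638, 0.76], [-0.003, -0.64, -0.768, 1.254], [0.0, 0.0, 0.0, 1.0]] [546.1126445531714, 0.0, 276.75743819043345]
wrist [[-0.118, -0.951, -0.286, 0.636], [-0.993, 0.115, 0.027, -0.129], [0.007, 0.287, -0.958, 0.325], [0.0, 0.0, 0.0, 1.0]] [331.8191798245965, 0.0, 283.55383804815096]
{'t': 10.817, 'q': [-0.346, 0.146, 1.703, -0.009, 1.295, 1.347], 'eef_pos': [0.563, -0.122, 0.182], 'ee_rot': [0.004, 0.998, -0.059, -0.003], 'wrist_force': [-15.943, -13.828, 10.97], 'grip_force': 60.289, 'grip_width': 0.155}
tool x yaw -6.82
```

View pics/d_wrist.png

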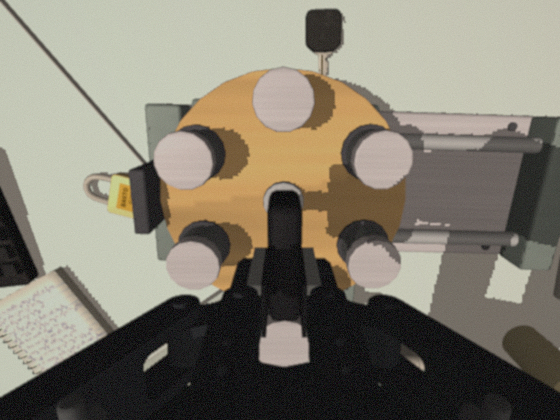

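View pics/d_scene.png

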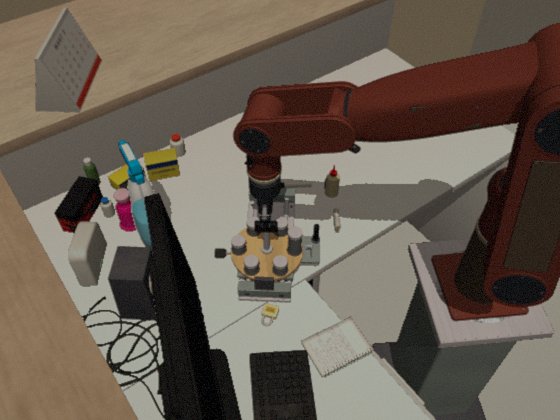

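The wrist view shows the turntable held, with the tall jar at (284,343) on the front side. The scene view shows it near (296,237) beside the handle at (316,232), and the carriage at the bracket. Now I'll measure the alignment.

```bash
python3 - <<'E'
from geo import *
import cv2
a=np.radians(-8.75); R=np.array([[np.cos(a),-np.sin(a)],[np.sin(a),np.cos(a)]]); A=np.array([.5455,-.245])
f=lambda p:((np.asarray(p)[:2]-A)@R).round(4)
for n in('scene','top','wrist'):
    P,C=cloud(f'pics/d_{n}.npz'); X,Y,Z=P[...,0],P[...,1],P[...,2]
    q=(P[...,:2]-A)@R
    roi=(abs(q[...,0])<.16)&(q[...,1]>0)&(q[...,1]<.23)
    for nm,m in (('top150',roi&(Z>.146)&(Z<.154)&(C.min(-1)>70)),('caps112',roi&(Z>.1)&(Z<.117))):
        k,l,st,_=cv2.connectedComponentsWithStats(m.astype(np.uint8))
        for i in range(1,k):
            if st[i,4]>=12:
                p=P[l==i]; g=q[l==i]; print(n,nm,st[i].tolist(),'bedframe mid rel start axis',((g.min(0)+g.max(0))/2).round(4),'ext',np.ptp(g,axis=0).round(3),np.median(p[:,2]).round(3))
E
```

```text
scene top150 [288, 227, 14, 12, 125] bedframe mid rel start axis [-0.075   0.1209] ext [0.034 0.037] 0.149
scene caps112 [246, 217, 13, 13, 100] bedframe mid rel start axis [0.0423 0.0613] ext [0.033 0.04 ] 0.111
scene caps112 [274, 217, 14, 14, 120] bedframe mid rel start axis [-0.0357  0.0594] ext [0.036 0.039] 0.111
scene caps112 [313, 224, 6, 7, 29] bedframe mid rel start axis [-0.1309  0.0693] ext [0.014 0.018] 0.109
scene caps112 [231, 235, 14, 14, 159] bedframe mid rel start axis [0.0745 0.1278] ext [0.036 0.039] 0.111
scene caps112 [263, 240, 6, 6, 22] bedframe mid rel start axis [0.0006 0.1281] ext [0.014 0.009] 0.107
scene caps112 [288, 242, 13, 8, 55] bedframe mid rel start axis [-0.0748  0.1331] ext [0.032 0.016] 0.109
scene caps112 [243, 255, 16, 15, 172] bedframe mid rel start axis [0.0352 0.191 ] ext [0.038 0.039] 0.111
scene caps112 [273, 255, 15, 15, 170] bedframe mid rel start axis [-0.0409  0.1882] ext [0.036 0.04 ] 0.111
top top150 [252, 227, 6, 12, 29] bedframe mid rel start axis [-0.077   0.1064] ext [0.026 0.009] 0.15
top caps112 [276, 179, 16, 17, 182] bedfram
[... 320 characters left out ...]
el start axis [-0.1315  0.0687] ext [0.014 0.014] 0.115
wrist top150 [259, 320, 50, 46, 1829] bedframe mid rel start axis [-0.0734  0.1217] ext [0.035 0.032] 0.15
wrist caps112 [252, 66, 63, 66, 3163] bedframe mid rel start axis [0.0747 0.1272] ext [0.039 0.038] 0.112
wrist caps112 [154, 129, 62, 61, 2872] bedframe mid rel start axis [0.0347 0.1904] ext [0.039 0.038] 0.112
wrist caps112 [351, 129, 61, 60, 2855] bedframe mid rel start axis [0.0397 0.0614] ext [0.038 0.038] 0.112
wrist caps112 [345, 235, 56, 53, 2304] bedframe mid rel start axis [-0.0346  0.0586] ext [0.038 0.038] 0.112
wrist caps112 [166, 236, 56, 53, 2332] bedframe mid rel start axis [-0.0393  0.1876] ext [0.038 0.038] 0.112
```

The jar is about 2.5 mm short of the pointer line (2°), so I'll add that last bit and settle.

>>> {"api": "carry_out", "payload": {"deltas": [[0, 0, 0, 0, 0, 1, 1], [0, 0, 0, 0, 0, 1, 1], [0, 0, 0, 0, 0, 0, 1], [0, 0, 0, 0, 0, 0, 1], [0, 0, 0, 0, 0, 0, 1], [0, 0, 0, 0, 0, 0, 1], [0, 0, 0, 0, 0, 0, 1], [0, 0, 0, 0, 0, 0, 1]]}}

```text
t: 11.48
eef_pos: [0.5631, -0.1223, 0.182]
ee_rot: [0.004, 0.997, -0.077, -0.003]
wrist_force: [-15.1, -14.0, 11.5]
grip_width: 0.157
grip_force: 60.3
```

```bash
python3 snap.py e wrist | tail -2; python3 - <<'E'
from geo import *
a=np.radians(-8.75); R=np.array([[np.cos(a),-np.sin(a)],[np.sin(a),np.cos(a)]])
P,C=cloud('pics/e_wrist.npz'); m=(abs(P[...,2]-.15)<.004)&(C.min(-1)>70)
g=((P[...,:2]-[.5455,-.245])@R)[m]; g=g[(abs(g[:,0]+.075)<.03)]; print((g.min(0)+g.max(0))/2)
from cell import bot
s=bot.state(); d=abs((np.median(g[:,1])-.124)); print(d,np.abs(s['qvel']).max())
if d<.004 and s['grip_force']>30 and np.abs(s['qvel']).max()<.02: print(bot.sign_off())
E
```

```text
{'t': 11.533, 'q': [-0.346, 0.146, 1.703, -0.009, 1.295, 1.382], 'eef_pos': [0.563, -0.122, 0.182], 'ee_rot': [0.004, 0.997, -0.077, -0.003], 'wrist_force': [-13.715, -13.268, 11.278], 'grip_force': 60.292, 'grip_width': 0.16}
tool x yaw -8.82
[-0.07272392  0.12462635]
0.0009551343990102934 0.0018907547602015466
the job is handed in; nothing more can be done
None
```

I handed the job in with the carriage pressed against its stop, the tall jar about 1 mm off the pointer line by my last measurement, and the gripper still holding the turntable knob at about 60 N; the verdict was not shown.

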